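Switch on the extraction: isolator, then locking fan starter

TASK

Switch on the dust extraction: first flip the isolator's short bat toggle over to its upper position, away from you, and only after that the fan starter's long one. The long one is a locking toggle, so pull the bat out along its own length before you swing it over, and leave it sprung back home on the far side. Do not knock the oil bottle or the loose bearing that stand among the switches.

Things in the scene. Friction and masses are not known exactly. Their poses are not given: they have to be found in the camera images.
- isolator_box: Console of the isolator: fixed grey wedge box, 100 mm deep (x), 120 mm wide (y), origin under its centre. Its twin carries the starter; either may be the left one. Axes of the console: z up, x level from front to back, y level, parallel to the toggle's pivot axis. Front edge 38 mm high, back 95 mm.
- starter_box: Console of the fan starter, like the isolator's. On both a spark hood stands over the panel: 4 mm back plate whose front is at console x = +50 mm, thin roof with its underside 282 mm above the worktop, from the back plate forward to x = -12 mm, 120 mm wide. So a hand on a bat must be tilted 25 to 40 deg, fingers pointing forward and down, best square to the panel.
- isolator_pivot (a point): Pivot of the isolator's toggle at the middle of its sloping panel, 67 mm above the worktop; axes as the console's. The panel is 112 mm long and rises at 30 deg toward +x through this point: outward normal (-0.5, 0, 0.866), up-slope direction (0.866, 0, 0.5). A hex nut round the bat stands 8 mm off the panel.
- isolator_tip (a point): Grip point of the isolator's bat, on its axis 55 mm from the pivot. Short plain steel bat, 66 mm long, widening from 12 mm thick at the panel to 22 mm near its end (about 21 mm here). z of this point points outward along the bat, y along the pivot axis.
- isolator (a joint): Angle of the isolator's bat: 0 = off, leaning 25 deg from the panel's normal down the slope, toward the robot; 0.87 = on, 25 deg up the slope, away from the robot (axis +y). Over-centre spring: it resists with up to about 7 N at the end of the bat and snaps over past 0.44.
- starter_pivot (a point): Pivot of the fan starter's toggle at the middle of its sloping panel; panel, height and axes as for isolator_pivot. Two steel prongs stand on the panel astride the bat, 29 mm high square to the panel, 6 mm thick along the slope, out to 15 mm either side along y.
- starter (a joint): Angle of the starter's bat: 0 = off, leaning 25 deg down the slope, toward the robot; 0.87 = on, leaning 25 deg up the slope. Over-centre spring, about 3 N at the grip. With the bat home its cross pin strikes the prongs 10 deg from either end, so it cannot cross.
- starter_grip (a point): Grip point of the starter's bat, on its axis, 68 mm from the pivot when the bat is home, moving with it. Long steel bat, 87 mm from pivot to end, 18 mm thick here, 20 mm near its end, with a cross pin 40 mm wide over all, 25 mm from the pivot. z of this point points outward along the bat, y along the pivot axis (a grasp closing along y leaves the bat free to swing between the pads).
- starter_pull (a joint): How far the starter's bat is pulled out along its own axis: 0 = home, 0.014 m = at its stop. A spring draws it home, 5 N rising to 8 N. It passes the prongs when pulled out 11 mm or more; pull until the stop is felt, as the bat may slip in the fingers.
- bottle_mid (a point): Yellow oil dropper bottle, loose, 53 mm thick, 142 mm tall, standing between the consoles; the point is half-way up. Leave alone.
- bearing: Wheel bearing, loose, 47 mm across and 14 mm high, lying in front of and between the consoles; origin under its centre. Leave alone.

How it is judged:
On the way, in this order (a step that is already met when the one before it is completed fails the run):
1. the isolator is on while the starter is still off (value of joint isolator above 0.78 rad and value of joint starter below 0.3 rad), for 0.2 s.
2. the starter's bat has been pulled out to clear the prongs, still on its off side (value of joint starter_pull above 0.008 m and value of joint starter below 0.44 rad).
3. the starter is on (value of joint starter above 0.78 rad), for 0.1 s.
At the end, for the whole second after the job is handed in: Both bats lean up the slope (joint over 0.78 rad), the starter's bat is back home (within 3 mm), and both are at rest (value of joint each of isolator, starter above 0.78 rad and value of joint starter_pull below 0.003 m and velocity of joint starter between -0.1 and 0.1 rad/s and velocity of joint isolator between -0.1 and 0.1 rad/s); the robot touches nothing.
It fails at once if the oil bottle is knocked over or shoved more than 30 mm (distance of bottle_mid from where it was at the start of the episode above 0.03 m).
It fails at once if the bearing is shoved more than 30 mm (distance of bearing from where it was at the start of the episode above 0.03 m).
It also fails if it takes over 45 s, if anything falls off the work surface, if the arm or the gripper's body presses on something with over 40 N, if the wrist force passes 120 N, or if a joint passes its speed limit or range.

ROBOT

A 6-joint arm with a two-finger parallel gripper is mounted at the origin on the work surface; the furniture and walls round the work are solid. World frame = base frame: x ahead of the robot, y to its left, z up, the work surface at z = 0. Lengths are in m, angles in rad, forces in N, time in s.
With the tool pointing down it reaches from about 0.375 to 0.925 m from the base axis. Payload 5.7 kg.
Tool frame: the origin (TCP) lies at the very end of the fingers, on their centre line; the grasp point (between the pads) lies 19 mm behind it; z points along the fingers, y is the line along which they close (so a half turn about z gives the same grasp; the last joint's range is limited). The gripper opens to 85 mm and grips with 20 to 120 N. Pads are 22 mm wide; open, the fingers measure 114 mm over their backs; the gripper's body (76 mm by 85 mm) begins 54 mm behind the grasp point. The pads swing forward as they close: fully open they stand 13 mm farther back than shut.
Start: joints at [1.034, 0.359, 1.51, -0, 1.272, -0.115], TCP at [0.246, 0.547, 0.231] pointing down, gripper open.
Joint ranges: [-2.97, 2.97], [-1.01, 2.36], [0.21, 2.38], [-0.96, 4.11], [0.2, 2.71], [-2.98, 2.98]. Speed limits (rad/s): [2.39, 2.39, 3.14, 3.14, 3.14, 3.14].

INTERFACE

Orientations are given as a unit quaternion [w, x, y, z].
In Python, from station import state, vision, order gives the robot as it stands.
- The arm moves only by the tool move_arm, never from a script. Its argument "commands" is a list that holds one entry, the list of rows, each a list of 7 numbers: the shift along the tool's x, y, z in m, then the turn, a rotation vector about the tool's x, y, z in degrees, then the gripper's target within -1 to 1 (shut at 1, half-way at 0, fully open at -1). A call has 1 to 20 rows; each row shifts and turns the commanded pose from where the row before left it, along the tool's axes as they then stand; what a row does not reach is not made up. A row lasts 1/8 s, in which the tool goes at most 62.5 mm and 10.7 degrees, less where a joint would pass 70% of its speed; a pose out of reach is approached as far as the arm can. A call with a gripper value outside its range is refused whole. The fingers move at their own pace and stop on an object; "force" is the grip in N (left out, the last holds). Time passes only in rows, so rows that do not move let the fingers close. It gives the time, the measured TCP pose, the force, the opening and the grip force at its end, in the units of the state.
- state(): the state, without advancing time (a new reading comes with each control period).
- vision.grab_frame(name): name is "scene" or "top"; returns a dict with "pixels" (384x512x3 uint8, red, green, blue), "K" (3x3 intrinsics, pixels), "k1" (the pictures are not rectified: a ray, as slopes to the right and down, at radius r is drawn at 1 + k1 r^2 times it, then the intrinsics apply), "position" and "rotation" of the camera in the world. Camera axes: x right, y down, z forward; pixel columns grow to the right and rows downward; lengths in m; the calibration is good to about 2 mm. A picture is of the moment at which its call begins. There is no depth.
- order.hand_in(): hands the job in; it is judged then, once.
The state is a dict: "clock": time; "joint_positions": joint angles; "dq": joint speeds; "joint_torque": joint torques, N m; "tcp_pos": TCP position; "tcp_rot": TCP orientation; "force": force on the tool from outside, world axes, zero at the start; "ft_torque": the same for the moment, N m; "gripper_width": finger opening in m; "gripper_force": force on a finger pad.
Only numpy, scipy, OpenCV 4.12 (cv2) and the standard library are available. Lean on these libraries where they do the work, as an engineer would, in place of code of your own. Each camera call takes 0.05 s, during which the arm holds its last target. There are 200 camera calls.

## Working session

There is one attempt and no reset: what is moved stays moved. The work goes in short steps, Python scripts to look and compute and a tool call to move; the robot and the scene stay as the last step left them, time stands still between calls to the robot, and variables do not carry over. Pictures are saved under pics/ and viewed, at most 10 in all, crops included, and the job is handed in when it is done.

Besides the shell and the picture viewer there is one more tool, called after "Call:" as name(argument=value, ...) on one line, values as JSON. move_arm: Moves the arm, as the interface text tells. Its arguments: {"type":"object","properties":{"commands":{"type":"array"},"force":{"type":"number"}},"required":["commands"]}

```bash
mkdir -p pics; python3 - <<'E'
from station import state, vision
import cv2,numpy as np
s=state(); print(s)
for n in("scene","top"):
    f=vision.grab_frame(n); cv2.imwrite(f"pics/{n}0.png",f["pixels"][:,:,::-1])
    np.savez(f"{n}0.npz",**{k:np.array(v) for k,v in f.items()})
    print(n,f["K"],f["k1"],f["position"],f["rotation"])
E
```

```text
{'clock': 0.0, 'joint_positions': array([ 1.03388377e+00,  3.59517961e-01,  1.51142270e+00,  2.21988561e-05,
        1.27250455e+00, -1.15111551e-01]), 'dq': array([-0.00186023,  0.00084581, -0.00110253, -0.00139217,  0.00145168,
        0.00061188]), 'joint_torque': array([ 8.15600259e-06, -5.27609682e+01, -2.78630179e+01, -1.20736322e-04,
        1.26857695e-02,  9.26481334e-06]), 'tcp_pos': array([0.24530144, 0.54682588, 0.23044958]), 'tcp_rot': array([-3.06704424e-04,  2.09343644e-01,  9.77841695e-01, -8.74091149e-04]), 'force': array([0.3108318 , 0.54146564, 0.01068708]), 'ft_torque': array([ 0.00654062,  0.03129232, -0.0328252 ]), 'gripper_force': 0.0, 'gripper_width': 0.08566633363207779}
scene [[472.49960122   0.         259.06599849]
 [  0.         472.49960122 191.02162003]
 [  0.           0.           1.        ]] -0.19582201203621663 [ 0.15991906 -0.52538221  0.74804614] [-0.35371737  0.89522239 -0.24957281  0.10570864]
top [[350.16446073   0.         257.38961787]
 [  0.         350.16446073 196.43005441]
 [  0.           0.           1.        ]] -0.06601431859126193 [3.74324425e-01 5.43251372e-04 9.29222465e-01] [ 0.0469605  -0.70159994  0.70793421 -0.066192  ]
```

View pics/scene0.png

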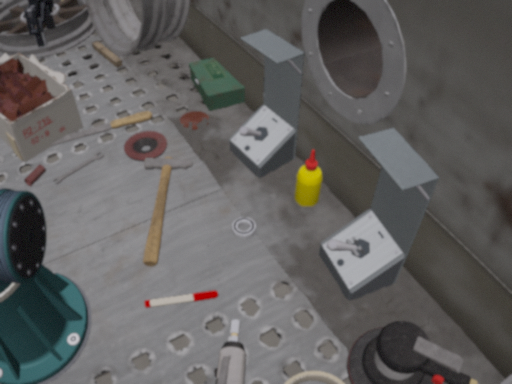

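View pics/top0.png

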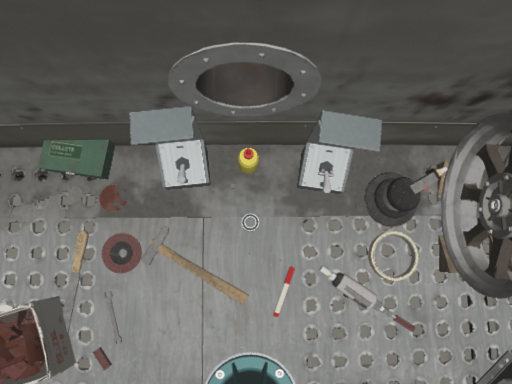

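```bash
python3 - <<'E'
import cv2,numpy as np
a=cv2.imread("pics/top0.png");b=cv2.imread("pics/scene0.png")
def c(im,x,y,w,h): return cv2.resize(im[y:y+h,x:x+w],(400,300),interpolation=cv2.INTER_CUBIC)
cv2.imwrite("pics/crop0.png",np.vstack([np.hstack([c(a,140,125,80,60+0),c(a,284,135,80,60)]),np.hstack([c(b,220,95,100,75),c(b,310,205,120,90)])]))
E
```

```text
(no output)
```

View pics/crop0.png

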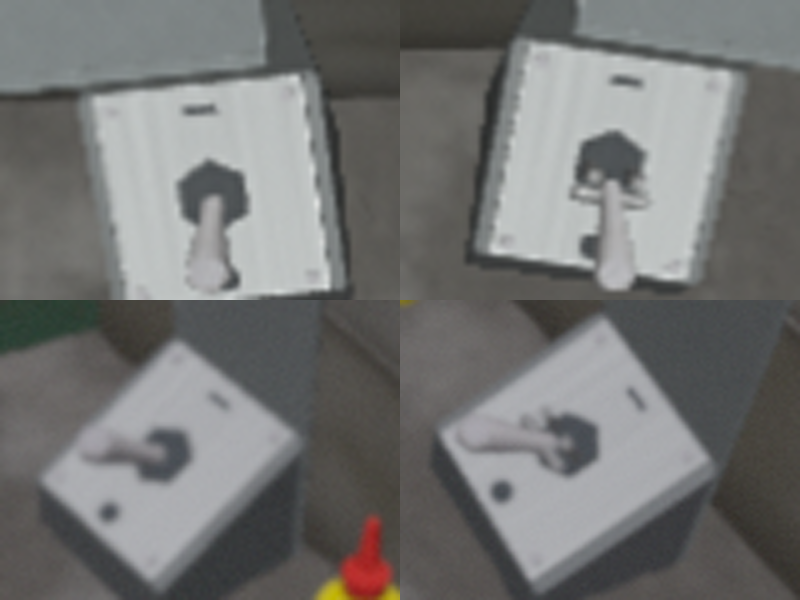

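```bash
cat > h.py <<'E'
import numpy as np,cv2
from scipy.spatial.transform import Rotation as R
def Rq(q): return R.from_quat(np.array(q)[[1,2,3,0]]).as_matrix()
class Cam:
    def __init__(s,f): 
        s.K=np.array(f["K"],float);s.k=float(f["k1"]);s.p=np.array(f["position"]);s.q=f["rotation"]
        s.R=np.array(s.q) if np.ndim(s.q)==2 else Rq(s.q)
        s.D=np.array([s.k,0,0,0,0])
    def ray(s,uv):
        u=cv2.undistortPoints(np.array(uv,float).reshape(-1,1,2),s.K,s.D).reshape(-1,2)
        d=np.c_[u,np.ones(len(u))]@s.R.T
        return d/np.linalg.norm(d,axis=1)[:,None]
    def plane(s,uv,z):
        d=s.ray(uv); return s.p+d*((z-s.p[2])/d[:,2])[:,None]
    def px(s,P): return cv2.projectPoints(np.array(P,float).reshape(-1,1,3),cv2.Rodrigues(s.R.T)[0],-s.R.T@s.p,s.K,s.D)[0].reshape(-1,2)
def tri(a,ua,b,ub):
    out=[];
    for da,db in zip(a.ray(ua),b.ray(ub)):
        A=np.eye(3)*2-np.outer(da,da)-np.outer(db,db)
        y=(np.eye(3)-np.outer(da,da))@a.p+(np.eye(3)-np.outer(db,db))@b.p
        x=np.linalg.solve(A,y); out.append(np.r_[x,1e3*np.linalg.norm(np.cross(da,x-a.p))])
    return np.array(out)
E
python3 - <<'E'
from h import *
np.set_printoptions(precision=4,suppress=True)
T=Cam(np.load("top0.npz"));S=Cam(np.load("scene0.npz"))
def cv(p,off,o,k): return (np.array(p,float)-off+0.5)/k+o-0.5
# order: back-left, back-right, front-right, front-left, bat end
it=cv([(82,93),(314,73),(345,290),(113,312),(208,270)],(0,0),(140,125),5)
is_=cv([(180,340),(302,438),(158,593),(40,483),(92,444)],(0,300),(220,95),4)
st=cv([(517,38),(745,68),(695,285),(478,252),(615,270)],(400,0),(284,135),5)
ss=cv([(603,317),(713,465),(538,593),(437,433),(472,437)],(400,300),(310,205),10/3)
for n,a,b in(("iso",it,is_),("sta",st,ss)):
    P=tri(T,a,S,b); print(n);print(P)
    c=P[:4,:3]; m=c.mean(0); x=c[0]+c[1]-c[2]-c[3]; y=c[0]+c[3]-c[1]-c[2]
    print("mid",m,"yaw",np.degrees([np.arctan2(x[1],x[0]),np.arctan2(-y[0],y[1])]),np.linalg.norm(x)/2,np.linalg.norm(y)/2,"slope",x[2]/np.hypot(x[0],x[1]))
print("hex@72mm",T.plane(cv([(213,195),(612,163)],[(0,0),(400,0)],[(140,125),(284,135)],5),.070))
print("bottle cap",tri(T,[(248.5,153)],S,[(312,155)]))
print("bearing",T.plane([(250,222)],.014),S.plane([(244,226)],.014))
E
```

```text
iso
[[0.6451 0.2272 0.092  0.0263]
 [0.6521 0.1118 0.0971 0.8227]
 [0.5552 0.102  0.0356 0.7668]
 [0.5472 0.2235 0.0279 0.6658]
 [0.5509 0.1615 0.1001 2.372 ]]
mid [0.5999 0.1661 0.0631] yaw [3.9788 3.6381] 0.1161188110730661 0.11889221652046511 slope 0.6429950065033921
sta
[[ 0.6459 -0.1486  0.0904  0.8539]
 [ 0.6272 -0.2612  0.0955  2.5188]
 [ 0.5297 -0.248   0.0352  0.3287]
 [ 0.5477 -0.134   0.0338  0.8829]
 [ 0.5221 -0.1876  0.1098  2.6721]]
mid [ 0.5876 -0.198   0.0637] yaw [-8.0722 -9.1751] 0.11483876463806744 0.11477157045391706 slope 0.5911120597193101
hex@72mm [[ 0.5982  0.1649  0.07  ]
 [ 0.5872 -0.199   0.07  ]]
bottle cap [[ 0.6083 -0.0026  0.1304  1.1034]]
bearing [[ 0.4545 -0.0052  0.014 ]] [[ 0.4531 -0.0061  0.014 ]]
```

```bash
cat >> h.py <<'E'
np.set_printoptions(precision=4,suppress=True)
C={"iso":(np.array([.599,.1655,.067]),3.8),"sta":(np.array([.587,-.1985,.067]),-8.6)}
Z=lambda a:R.from_euler("z",a,degrees=True).as_matrix()
def frame(n):  # columns u (up-slope), v (pivot axis), n (normal) in world
    c,s=np.cos(np.pi/6),.5
    return Z(C[n][1])@np.array([[c,0,-s],[0,1,0],[s,0,c]])
def pose(n,u,v,h,tilt=0): # tool square to panel, tilt (deg) about +y of console
    F=frame(n); M=np.c_[-F[:,0],F[:,1],-F[:,2]]
    return C[n][0]+F@np.array([u,v,h])/1e3, M@R.from_euler("y",tilt,degrees=True).as_matrix()
def plan(P,M):
    from station import state
    s=state(); M0=Rq(s["tcp_rot"]); r=np.degrees(R.from_matrix(M0.T@M).as_rotvec())
    print("t",s["clock"],"tcp",s["tcp_pos"],"F",s["force"],"q",s["joint_positions"],"w",s["gripper_width"])
    print("turn",r,"len",np.linalg.norm(r),"then shift mm",M.T@(P-s["tcp_pos"])*1e3,"shift in now-axes",M0.T@(P-s["tcp_pos"])*1e3)
def where(n):
    from station import state
    s=state(); print(n,"u v h",frame(n).T@(s["tcp_pos"]-C[n][0])*1e3,"F(uvh)",frame(n).T@s["force"],"t",s["clock"],"w",s["gripper_width"],s["gripper_force"])
E
python3 -c "
from h import *
plan(*pose('iso',-65,0,120))"
```

```text
t 0.1 tcp [0.2453 0.5469 0.2305] F [ 0.3407 -0.0997 -0.1698] q [ 1.0339  0.3594  1.5113  0.      1.2725 -0.1151] w 0.08527290057205938
turn [ -7.4103 -29.4325 -27.2956] len 40.819540127458204 then shift mm [-136.9814 -403.9765  185.4414] shift in now-axes [-376.1333 -257.5346   92.4613]
```

Call:
move_arm(commands=[[[0,0,0,-1.48,-5.89,-5.46,1],[0,0,0,-1.48,-5.89,-5.46,1],[0,0,0,-1.48,-5.89,-5.46,1],[0,0,0,-1.48,-5.89,-5.46,1],[0,0,0,-1.48,-5.89,-5.46,1],[-0.0137,-0.0404,0.0185,0,0,0,1],[-0.0137,-0.0404,0.0185,0,0,0,1],[-0.0137,-0.0404,0.0185,0,0,0,1],[-0.0137,-0.0404,0.0185,0,0,0,1],[-0.0137,-0.0404,0.0185,0,0,0,1],[-0.0137,-0.0404,0.0185,0,0,0,1],[-0.0137,-0.0404,0.0185,0,0,0,1],[-0.0137,-0.0404,0.0185,0,0,0,1],[-0.0137,-0.0404,0.0185,0,0,0,1],[-0.0137,-0.0404,0.0185,0,0,0,1],[0,0,0,0,0,0,1]]], force=40)

```text
clock: 2.1
tcp_pos: [0.4844, 0.1551, 0.1388]
tcp_rot: [0.259, -0.029, 0.965, 0.008]
force: [0.1, -0.3, 0.4]
gripper_width: -0.0
gripper_force: 0.0
```

```bash
python3 -c "
from h import *
where('iso');plan(*pose('iso',-63,0,38))"
```

```text
iso u v h [-63.7518  -2.7443 119.6598] F(uvh) [ 0.2908 -0.3145  0.3248] t 2.1 w -3.3418968863920086e-05 0.0
t 2.1 tcp [0.4844 0.1551 0.1388] F [ 0.11   -0.3079  0.4267] q [ 0.2392  0.2105  2.2244 -0.4396  0.2092 -0.9835] w -3.3418968863920086e-05
turn [-0.137   0.0075 -0.3482] len 0.37427185590425144 then shift mm [-0.7518  2.7443 81.6598] shift in now-axes [-0.7238  2.944  81.6531]
```

Call:
move_arm(commands=[[[0,0.003,0.027,0,0,0,1],[0,0,0.027,0,0,0,1],[0,0,0.027,0,0,0,1],[0,0,0,0,0,0,1]]])

```text
clock: 2.6
tcp_pos: [0.5269, 0.1757, 0.0904]
tcp_rot: [0.244, -0.029, 0.969, -0.005]
force: [-1.0, -0.4, -0.2]
gripper_width: -0.0002
gripper_force: 0.0
```

```bash
python3 - <<'E'
from h import *
from station import vision
where('iso');plan(*pose('iso',-8,0,38))
a=cv2.resize(vision.grab_frame("scene")["pixels"][85:235,180:380,::-1],(800,600));cv2.imwrite("pics/s1.png",a)
E
```

```text
iso u v h [-49.992   14.9745  55.9032] F(uvh) [-0.9897 -0.2817  0.3721] t 2.6 w -0.00020824665766676993 0.0
t 2.6 tcp [0.5269 0.1757 0.0904] F [-1.0223 -0.3502 -0.1726] q [ 0.2837  0.3718  2.1435 -0.7151  0.1964 -0.6734] w -0.00020824665766676993
turn [-1.5286 -1.801   0.072 ] len 2.363316837770744 then shift mm [-41.992  -14.9745  17.9032] shift in now-axes [-42.5216 -14.5624  16.9688]
```

View pics/s1.png

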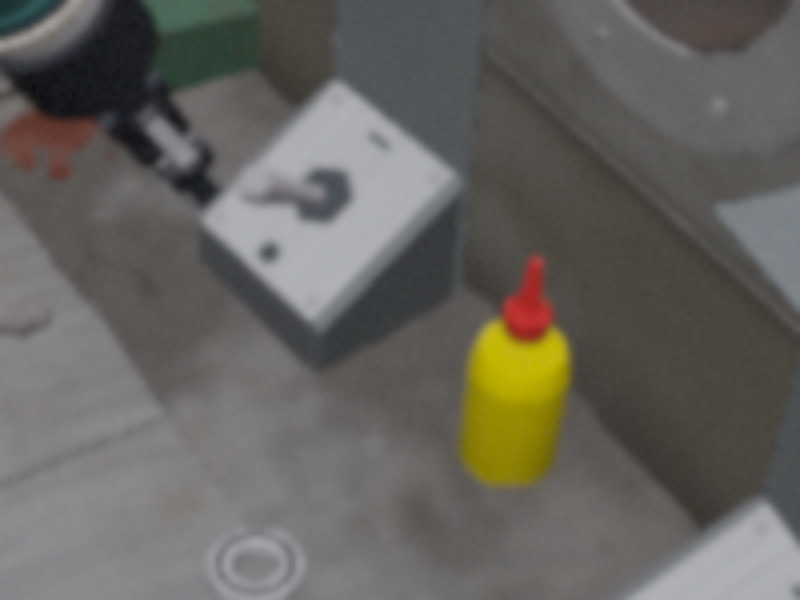

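```bash
cat > ik.py <<'E'
from h import *
from scipy.optimize import least_squares
Q=np.array([[1.0339,.3594,1.5113,0,1.2725,-.1151],[.2392,.2105,2.2244,-.4396,.2092,-.9835],[.2837,.3718,2.1435,-.7151,.1964,-.6734]])
X=np.array([[.2453,.5469,.2305],[.4844,.1551,.1388],[.5269,.1757,.0904]])
W=[[-.0003,.2093,.9778,-.0009],[.259,-.029,.965,.008],[.244,-.029,.969,-.005]]
Y=lambda a:R.from_euler("y",a).as_matrix(); Zr=lambda a:R.from_euler("z",a).as_matrix()
def fk(q,k):
    M=Zr(q[0]);p=M@[k[0],0,k[1]];M=M@Y(q[1]);p=p+M@[0,0,k[2]];M=M@Y(q[2]);p=p+M@[k[5],0,k[3]]
    M=M@Zr(q[3])@Y(q[4]);p=p+M@[0,0,k[4]]; return p,M@Zr(q[5])
k=least_squares(lambda k:np.r_[np.concatenate([fk(q,k)[0]-x for q,x in zip(Q,X)]),1e-3*(k-[0,.35,.4,.4,.3,0])],[0,.35,.4,.4,.3,0]).x
off=Rq(W[0]).T@fk(Q[0],k)[1]  # tool flange turn
LO=np.array([-2.97,-1.01,.21,-.96,.2,-2.98]);HI=np.array([2.97,2.36,2.38,4.11,2.71,2.98])
def ik(P,M,q0):
    f=lambda q:np.r_[(fk(q,k)[0]-P)*5,R.from_matrix(fk(q,k)[1]@off.T@M.T).as_rotvec()]
    r=least_squares(f,np.clip(q0,LO+.001,HI-.001),bounds=(LO,HI)); return r.x,np.abs(r.fun).max()
if __name__=="__main__":
    print("k",k,[1e3*np.abs(fk(q,k)[0]-x).max() for q,x in zip(Q,X)],[np.degrees(np.linalg.norm(R.from_matrix(fk(q,k)[1]@off.T@Rq(w).T).as_rotvec())) for q,w in zip(Q,W)])
    B=np.radians
    def batpose(a,g,b,tilt): # starter grip at g mm from pivot along bat at lean a (deg up slope), tool tilted
        u,h=g*np.sin(B(a)),g*np.cos(B(a)); P,M=pose(b,u,0,h,tilt); return P+M[:,2]*.019,M
    for t in (-20,-10,-5,0,5,10,15):
        print("tilt",t,"toolz",pose('iso',0,0,0,t)[1][:,2])
        for nm,(P,M) in dict(isoPre=pose('iso',-63,0,38,t),isoEnd=pose('iso',-8,0,38,t),off=batpose(-25,68,'sta',t),pull=batpose(-25,82,'sta',t),mid=batpose(0,82,'sta',t),on=batpose(25,82,'sta',t),onhome=batpose(25,68,'sta',t)).items():
            q0=[np.arctan2(P[1],P[0]),.4,1.9,0,.4,-.5]
            q,e=ik(P,M,q0); print(nm,q,"err%.4f"%e)
E
python3 ik.py
```

```text
k [ 0.3725 -0.3947  0.2807  0.076  -0.221  -0.1733] [np.float64(59.243369780033554), np.float64(16.819526478624308), np.float64(11.155974291413976)] [np.float64(7.461410873493789e-16), np.float64(0.04947655969100777), np.float64(0.04813382441919902)]
tilt -20 toolz [ 0.7644  0.0508 -0.6428]
isoPre [ 0.2426  0.7955  1.2142 -0.4742  0.2981 -1.0006] err0.0000
isoEnd [ 0.2313  0.8454  1.1575 -0.3131  0.4243 -1.1604] err0.1301
off [-0.2957  0.8262  1.1575  0.289   0.4047 -1.9426] err0.0959
pull [-0.298   0.7982  1.1575  0.279   0.4257 -1.9319] err0.0893
mid [-0.2931  0.7984  1.1575  0.2266  0.5094 -1.8815] err0.1746
on [-0.2871  0.8248  1.1576  0.1987  0.5591 -1.8555] err0.2509
onhome [-0.2867  0.8475  1.1575  0.2145  0.5169 -1.8712] err0.2309
tilt -10 toolz [ 0.6414  0.0426 -0.766 ]
isoPre [ 0.2431  0.6227  1.6363 -0.7776  0.2    -0.6733] err0.0613
isoEnd [ 0.2378  0.8454  1.1575 -0.2315  0.4961 -1.2303] err0.0363
off [-0.3019  0.7513  1.3458  0.2768  0.3649 -1.9468] err0.0000
pull [-0.3044  0.6817  1.4464  0.3054  0.3358 -1.9786] err0.0000
mid [-0.2991  0.7956  1.1576  0.1743  0.579  -1
[... 1929 characters left out ...]
err0.0423
mid [-0.3151  0.3802  2.0998  0.1795  0.3217 -1.8965] err0.0000
on [-0.3071  0.5625  1.7271  0.1104  0.5095 -1.8149] err0.0000
onhome [-0.3068  0.5374  1.8529  0.1352  0.4095 -1.8423] err0.0000
tilt 15 toolz [ 0.2583  0.0172 -0.9659]
isoPre [ 0.2578  0.2692  2.38   -0.5454  0.2    -0.8539] err0.1554
isoEnd [ 0.26    0.329   2.3387 -0.2267  0.2222 -1.1622] err0.0000
off [-0.3214  0.2814  2.38    0.2715  0.2    -2.0012] err0.0581
pull [-0.3268  0.2585  2.38    0.2421  0.2    -1.9766] err0.0489
mid [-0.3202  0.2944  2.2628  0.1369  0.3292 -1.8648] err0.0000
on [-0.3117  0.4469  1.9677  0.0927  0.4702 -1.8096] err0.0000
onhome [-0.3114  0.4347  2.0644  0.1114  0.3861 -1.8299] err0.0000
```

Call:
move_arm(commands=[[[0.01,-0.005,-0.03,0,5,0,1],[0,-0.005,-0.03,0,5,0,1],[0,-0.005,0,0,5,0,1],[0,0,0,0,0,0,1]]])

```text
clock: 3.15
tcp_pos: [0.5036, 0.156, 0.135]
tcp_rot: [0.136, -0.023, 0.99, -0.015]
force: [0.4, 0.7, 0.6]
gripper_width: 0.0002
gripper_force: 0.0
```

```bash
python3 - <<'E'
s=open("ik.py").read()
s=s.replace('''p=p+M@[k[5],0,k[3]]''','''p=p+M@[k[5],k[6],k[3]]''').replace('p=p+M@[0,0,k[4]]; return','p=p+M@[k[8],k[7],k[4]]; return').replace("[0,.35,.4,.4,.3,0]","[0,.35,.4,.4,.3,0,0,0,0]")
s=s.replace("Y=lambda","import os,json\nfor l in (open('log') if os.path.exists('log') else []):\n    a=json.loads(l);Q=np.r_[Q,[a[0]]];X=np.r_[X,[a[1]]];W.append(a[2])\nY=lambda",1)
open("ik.py","w").write(s)
open("h.py","a").write('''
def log():
    from station import state
    import json
    s=state(); open('log','a').write(json.dumps([list(map(float,s[k])) for k in ('joint_positions','tcp_pos','tcp_rot')])+chr(10)); print("q",s["joint_positions"])
''')
from h import log,where; log(); where('iso')
E
python3 ik.py
```

```text
q [ 0.2283  0.2734  1.9821 -0.1416  0.6296 -1.286 ]
iso u v h [-48.9797  -3.1888 106.7726] F(uvh) [0.6673 0.6921 0.2649] t 3.15 w 0.0001569836232175643 0.0
k [-0.0002  0.2665  0.6117  0.4336  0.3732  0.1123  0.0687  0.0002 -0.0001] [np.float64(0.010004014798808969), np.float64(0.03699982403462809), np.float64(0.019720750830509726), np.float64(0.005496178694691656)] [np.float64(7.461410873493789e-16), np.float64(0.04947655969100777), np.float64(0.04813382441919902), np.float64(0.016941949721289495)]
tilt -20 toolz [ 0.7644  0.0508 -0.6428]
isoPre [ 0.2877  0.3802  2.1501 -0.96    0.2    -0.4156] err0.3521
isoEnd [ 0.2695  0.3777  2.0898 -0.96    0.2    -0.44  ] err0.2924
off [-0.5638  0.3547  2.1496  1.1042  0.2    -2.98  ] err0.2991
pull [-0.5756  0.3258  2.1704  1.0965  0.2072 -2.98  ] err0.2947
mid [-0.5691  0.3108  2.1372  1.1093  0.2246 -2.98  ] err0.2498
on [-0.5508  0.3322  2.0868  1.1272  0.2282 -2.98  ] err0.2191
onhome [-0.5435  0.3581  2.0813  1.1294  0.2163 -2.98  ] err0.2357
tilt -10 toolz [ 0.6414  0.0426 -0.766 ]
isoPre [ 0.287   0.3971  2.1508 -0.96    0.2    -0.4184] 
[... 2182 characters left out ...]
err0.0000
mid [-0.538   0.3434  1.9528  0.2571  0.535  -2.1598] err0.0000
on [-0.5118  0.3646  1.8734  0.2208  0.5868 -2.0971] err0.0000
onhome [-0.5109  0.3876  1.8834  0.2319  0.5545 -2.1096] err0.0000
tilt 15 toolz [ 0.2583  0.0172 -0.9659]
isoPre [ 0.193   0.4128  1.9984 -0.0714  0.4715 -1.3847] err0.0000
isoEnd [ 0.1809  0.4131  1.8777 -0.0526  0.5912 -1.4163] err0.0000
off [-0.5261  0.398   1.9422  0.1791  0.5646 -2.0869] err0.0000
pull [-0.5353  0.3721  1.9591  0.1804  0.5745 -2.096 ] err0.0000
mid [-0.515   0.3616  1.8838  0.1523  0.6566 -2.0452] err0.0000
on [-0.4916  0.3851  1.8032  0.1337  0.7105 -2.0031] err0.0000
onhome [-0.4908  0.4065  1.8132  0.1386  0.6793 -2.0088] err0.0000
```

```bash
python3 - <<'E'
from h import *
plan(*pose('iso',-66,0,38,10)); 
M=pose('iso',0,0,0,10)[1]; print("u-axis in tool",M.T@frame('iso')[:,0],"h",M.T@frame('iso')[:,2])
E
```

```text
t 3.15 tcp [0.5036 0.156  0.135 ] F [0.3986 0.7201 0.5631] q [ 0.2283  0.2734  1.9821 -0.1416  0.6296 -1.286 ] w 0.0001569836232175643
turn [-2.3508 -4.457  -0.6788] len 5.084433410046299 then shift mm [ 4.8195  3.1888 70.6833] shift in now-axes [-0.6265  6.0654 70.6566]
u-axis in tool [-0.9848 -0.     -0.1736] h [ 0.1736  0.     -0.9848]
```

Call:
move_arm(commands=[[[0.005,0.0032,0,-2.35,-4.46,-0.68,1],[0,0,0.0235,0,0,0,1],[0,0,0.0235,0,0,0,1],[0,0,0.0235,0,0,0,1],[0,0,0,0,0,0,1]]])

```text
clock: 3.78
tcp_pos: [0.5184, 0.1599, 0.0635]
tcp_rot: [0.17, -0.034, 0.985, 0.005]
force: [-0.1, -0.3, -0.6]
gripper_width: -0.0004
gripper_force: 0.0
```

```bash
python3 - <<'E'
from h import *
log();where('iso')
E
```

```text
q [ 0.2045  0.4082  2.0811 -0.152   0.3179 -1.2979]
iso u v h [-71.7714  -0.2912  37.3744] F(uvh) [-0.4187 -0.2501 -0.3976] t 3.775 w -0.00039264083046288616 0.0
```

Call:
move_arm(commands=[[[-0.009,0,-0.0016,0,0,0,1],[-0.009,0,-0.0016,0,0,0,1],[-0.009,0,-0.0016,0,0,0,1],[-0.009,0,-0.0016,0,0,0,1],[-0.009,0,-0.0016,0,0,0,1],[-0.009,0,-0.0016,0,0,0,1],[-0.008,0,-0.0014,0,0,0,1],[0,0,0,0,0,0,1],[0,0,0,0,0,0,1]]])

```text
clock: 4.9
tcp_pos: [0.5762, 0.1638, 0.0976]
tcp_rot: [0.172, -0.033, 0.984, 0.005]
force: [-1.5, 0.0, 1.3]
gripper_width: -0.0001
gripper_force: 0.5
```

```bash
python3 - <<'E'
from h import *
from station import vision
where('iso');log()
f=vision.grab_frame("scene")["pixels"][:,:,::-1];cv2.imwrite("pics/s2f.png",f)
cv2.imwrite("pics/s2.png",cv2.resize(f[85:235,180:380],(800,600)))
E
```

```text
iso u v h [-4.5463 -0.1525 37.9089] F(uvh) [-0.665   0.1242  1.8661] t 4.9 w -0.00010570897191839905 0.5197327915811911
q [ 0.188   0.3979  1.9402 -0.0944  0.4612 -1.3729]
```

View pics/s2.png

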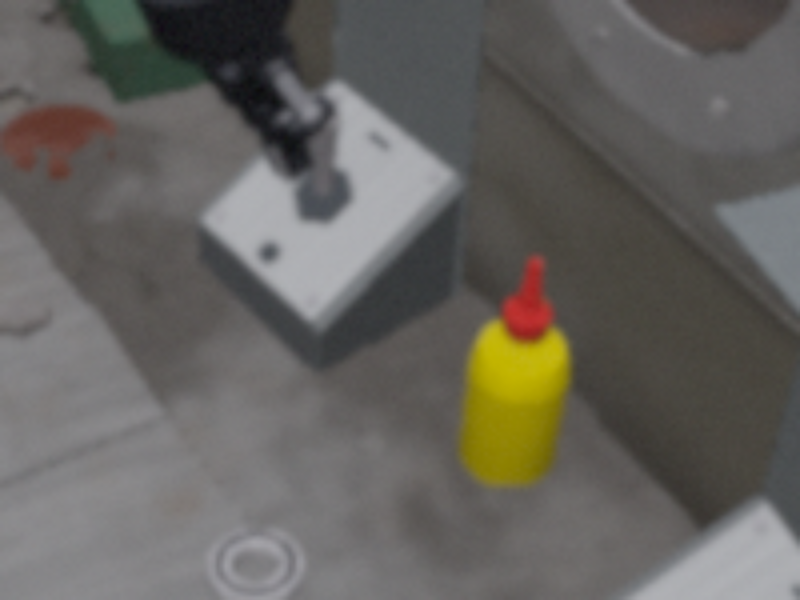

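Call:
move_arm(commands=[[[0.02,0,0.0035,0,0,0,1],[0.02,0,0.0035,0,0,0,1],[0.025,0,0,0,0,0,1],[0,0,-0.03,0,0,0,1],[0,0,-0.04,0,0,0,1],[0,0,-0.04,0,0,0,1],[0,0,0,0,0,0,1]]])

```text
clock: 5.82
tcp_pos: [0.4817, 0.1579, 0.1751]
tcp_rot: [0.175, -0.033, 0.984, 0.006]
force: [0.2, -0.1, -0.8]
gripper_width: 0.0003
gripper_force: 0.0
```

```bash
cat > st.py <<'E'
from ik import *
def grip(a,g,tilt,back=0):
    u,h=g*np.sin(np.radians(a)),g*np.cos(np.radians(a)); P,M=pose('sta',u,0,h,tilt); return P+M[:,2]*(.019-back),M
E
python3 - <<'E'
from st import *
from station import state
log()
s=state(); q=s["joint_positions"]; P0=s["tcp_pos"]; 
for t in (3,5):
  for b in (.09,.06,.03,0): 
    P,M=grip(-25,70,t,b); print(t,b,P,ik(P,M,[-.57,.38,2.08,.5,.35,-2.4]))
P,M=grip(-25,70,5,.09); plan(P,M)
P1=P;M0=Rq(s["tcp_rot"])
rv=R.from_matrix(M0.T@M).as_rotvec()
for i in range(0,11,2):
    f=i/10; q,e=ik(P0+f*(P1-P0),M0@R.from_rotvec(rv*f).as_matrix(),q); print(f,(P0+f*(P1-P0)),q,"%.4f"%e)
E
```

```text
q [ 0.2192  0.1521  2.0469 -0.0932  0.5962 -1.351 ]
3 0.09 [ 0.4984 -0.1851  0.1704] (array([-0.6386,  0.1701,  2.1053,  0.4707,  0.4897, -2.435 ]), np.float64(5.6921134472531776e-12))
3 0.06 [ 0.5119 -0.1871  0.1437] (array([-0.6215,  0.2391,  2.1109,  0.5331,  0.4182, -2.4916]), np.float64(6.522560269672795e-15))
3 0.03 [ 0.5254 -0.1892  0.117 ] (array([-0.6055,  0.3087,  2.1118,  0.6166,  0.353 , -2.5691]), np.float64(1.34206891456821e-12))
3 0 [ 0.5388 -0.1912  0.0902] (array([-0.5905,  0.3783,  2.108 ,  0.7281,  0.2955, -2.6744]), np.float64(1.207448667591311e-12))
5 0.09 [ 0.5006 -0.1854  0.1715] (array([-0.6211,  0.1757,  2.0716,  0.3872,  0.5336, -2.3408]), np.float64(8.810361893848844e-13))
5 0.06 [ 0.5132 -0.1873  0.1443] (array([-0.6062,  0.242 ,  2.0792,  0.4321,  0.4613, -2.3808]), np.float64(5.551115123125783e-16))
5 0.03 [ 0.5257 -0.1892  0.1171] (array([-0.5922,  0.3093,  2.0824,  0.4915,  0.3938, -2.4351]), np.float64(6.253331186201194e-13))
5 0 [ 0.5382 -0.1911  0.0899] (array([-0.579 ,  0.377 ,  2.081 ,  0.5702,  0.3322, -2.5086]), np.float64(2.4015684614883283e-14))
t 5.825 tcp [0.4817 0.1579 0.1751] F [ 0.2324 -0.056  -0.8065] q [ 0.2192  0.1521  2.0469 -0.0932  0.5962 -1.351 ] w 0.00034785735869769874
turn [ 4.7811 -4.8023 11.5107] len 13.35729575574141 then shift mm [ -61.9339 -336.6853   32.882 ] shift in now-axes [   5.271  -343.8639    1.9725]
0.0 [0.4817 0.1579 0.1751] [ 0.2189  0.152   2.0469 -0.0926  0.5961 -1.3518] 0.0000
0.2 [0.4855 0.0893 0.1744] [ 0.0498  0.1255  2.0918 -0.0199  0.5554 -1.5303] 0.0000
0.4 [0.4893 0.0206 0.1737] [-0.1296  0.114   2.1174  0.0786  0.5275 -1.7415] 0.0000
0.6 [ 0.4931 -0.0481  0.1729] [-0.3082  0.1192  2.1225  0.1906  0.5154 -1.964 ] 0.0000
0.8 [ 0.4969 -0.1168  0.1722] [-0.4746  0.1407  2.1068  0.298   0.5186 -2.1705] 0.0000
1.0 [ 0.5006 -0.1854  0.1715] [-0.6211  0.1757  2.0716  0.3872  0.5336 -2.3408] 0.0000
```

Call:
move_arm(commands=[[[0.0005,-0.0344,0.0002,0,0,0,1],[0.0005,-0.0344,0.0002,0,0,0,1],[0.0005,-0.0344,0.0002,0,0,0,1],[0.0005,-0.0344,0.0002,0,0,0,1],[0.0005,-0.0344,0.0002,0,0,0,1],[0.0005,-0.0344,0.0002,0,0,0,1],[0.0005,-0.0344,0.0002,0,0,0,1],[0.0005,-0.0344,0.0002,0,0,0,1],[0.0005,-0.0344,0.0002,0,0,0,0],[0.0005,-0.0344,0.0002,0,0,0,0],[0,0,0,2.39,-2.4,5.76,0],[0,0,0,2.39,-2.4,5.76,0],[0,0,0,0,0,0,0]]], force=50)

```text
clock: 7.45
tcp_pos: [0.4976, -0.1854, 0.167]
tcp_rot: [0.211, 0.073, 0.975, -0.017]
force: [-0.1, 0.8, -0.1]
gripper_width: 0.0429
gripper_force: 0.0
```

```bash
python3 - <<'E'
from st import *
from station import vision
log();where('sta');plan(*grip(-25,70,5,0))
f=vision.grab_frame("top")["pixels"][:,:,::-1]; g=vision.grab_frame("scene")["pixels"][:,:,::-1]
r=lambda a:cv2.resize(a,(400,300),interpolation=cv2.INTER_CUBIC)
cv2.imwrite("pics/s3.png",np.vstack([np.hstack([r(f[125:200,140:240]),r(f[135:210,275:375])]),np.hstack([r(g[85:175,205:325]),r(g[185:305,290:450])])]))
E
```

```text
q [-0.62    0.1812  2.0747  0.3759  0.5308 -2.3329]
sta u v h [-28.2543  -0.4617 131.8349] F(uvh) [-0.2017  0.7473  0.0366] t 7.45 w 0.04291602881275883 0.0
t 7.45 tcp [ 0.4976 -0.1854  0.167 ] F [-0.079   0.7677 -0.0691] q [-0.62    0.1812  2.0747  0.3759  0.5308 -2.3329] w 0.04291602881275883
turn [-0.0995 -0.5531  0.0697] len 0.5662763492991955 then shift mm [-4.637   0.4617 87.2489] shift in now-axes [-5.4796  0.607  87.1991]
```

View pics/s3.png

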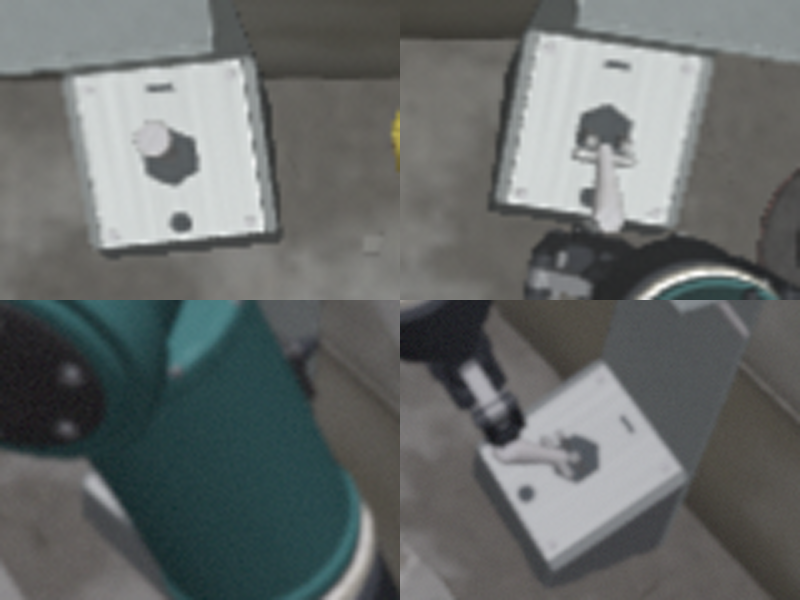

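Call:
move_arm(commands=[[[-0.0012,0.0002,0.0218,0,-0.5,0,0],[-0.0012,0.0001,0.0218,0,0,0,0],[-0.0012,0.0001,0.0218,0,0,0,0],[-0.001,0,0.0218,0,0,0,0],[0,0,0,0,0,0,0],[0,0,0,0,0,0,1],[0,0,0,0,0,0,1],[0,0,0,0,0,0,1],[0,0,0,0,0,0,1],[0,0,0,0,0,0,1]]], force=50)

```text
clock: 8.8
tcp_pos: [0.5394, -0.1911, 0.0922]
tcp_rot: [0.217, 0.073, 0.973, -0.017]
force: [3.6, 4.6, -1.0]
gripper_width: 0.0175
gripper_force: 48.7
```

```bash
python3 - <<'E'
from st import *
from station import state
log();where('sta');plan(*grip(-25,70,5,0));plan(*grip(-25,86,5,0))
E
```

```text
q [-0.5769  0.3732  2.0786  0.5617  0.3344 -2.499 ]
sta u v h [-29.127    0.2086  45.8854] F(uvh) [ 2.0017  5.0847 -2.3671] t 8.8 w 0.01753358602760509 48.73752801096998
t 8.8 tcp [ 0.5394 -0.1911  0.0922] F [ 3.6446  4.5913 -1.0491] q [-0.5769  0.3732  2.0786  0.5617  0.3344 -2.499 ] w 0.01753358602760509
turn [-0.0558  0.115   0.0748] len 0.14809401910707623 then shift mm [ 1.9846 -0.2086  1.5504] shift in now-axes [ 1.988  -0.2045  1.5466]
t 8.8 tcp [ 0.5394 -0.1911  0.0922] F [ 3.6446  4.5913 -1.0491] q [-0.5769  0.3732  2.0786  0.5617  0.3344 -2.499 ] w 0.01753358602760509
turn [-0.0558  0.115   0.0748] len 0.14809401910707623 then shift mm [  9.9846  -0.2086 -12.306 ] shift in now-axes [  9.9602  -0.2076 -12.3258]
```

Call:
move_arm(commands=[[[0.002,0,-0.0035,0,0,0,1],[0.002,0,-0.0035,0,0,0,1],[0.002,0,-0.0035,0,0,0,1],[0.001,0,-0.0017,0,0,0,1],[0,0,0,0,0,0,1]]])

```text
clock: 9.43
tcp_pos: [0.5283, -0.1895, 0.1003]
tcp_rot: [0.217, 0.073, 0.973, -0.017]
force: [6.8, 3.7, -5.2]
gripper_width: 0.0173
gripper_force: 48.9
```

```bash
python3 - <<'E'
from st import *
where('sta')
b=frame('sta')@[-np.sin(np.radians(25)),0,np.cos(np.radians(25))]
from station import state
s=state();print("pull force",s["force"]@b,s["force"])
E
```

```text
sta u v h [-34.7535   0.1012  58.5622] F(uvh) [ 2.7716  4.6892 -7.6021] t 9.425 w 0.017261387795000756 48.857365535222925
pull force -8.061125503708173 [ 6.8328  3.7092 -5.1978]
```

Call:
move_arm(commands=[[[0.001,0,-0.0017,0,0,0,1],[0.001,0,-0.0017,0,0,0,1],[0,0,0,0,0,0,1]]])

```text
clock: 9.8
tcp_pos: [0.529, -0.1908, 0.103]
tcp_rot: [0.219, 0.073, 0.973, -0.018]
force: [30.9, 5.5, -29.3]
gripper_width: 0.0172
gripper_force: 50.7
```

```bash
cat > f.py <<'E'
from st import *
from station import state
where('sta')
s=state();F=frame('sta');M=Rq(s["tcp_rot"]);g=F.T@(s["tcp_pos"]-.019*M[:,2]-C['sta'][0])*1e3
a=np.arctan2(g[0],g[2]);b=F@[np.sin(a),0,np.cos(a)];t=F@[np.cos(a),0,-np.sin(a)]
print("grip uvh",g,"angle",np.degrees(a),"r",np.hypot(g[0],g[2]),"pullF",s["force"]@b,"tangF",s["force"]@t)
E
python3 f.py
```

```text
sta u v h [-32.6883  -1.0669  60.4508] F(uvh) [ 11.0715  10.0868 -40.2021] t 9.8 w 0.01723756075233177 50.717631447769236
grip uvh [-31.1574  -1.0145  79.389 ] angle -21.428242386861015 r 85.28419053587288 pullF -41.46799896736077 tangF -4.381110581070665
```

```bash
python3 - <<'E'
from st import *
A=np.linspace(-25,26,12);Rr=np.r_[86.5,85.5,[84.5]*10];T=np.linspace(5,1,12)
q=[-.58,.35,2.08,.55,.34,-2.5]
L=[grip(a,r,t) for a,r,t in zip(A,Rr,T)]
for (P0,M0),(P1,M1) in zip(L,L[1:]):
    q,e=ik(P1,M1,q); print(M0.T@(P1-P0)*1e3,np.degrees(R.from_matrix(M0.T@M1).as_rotvec())[1],q[3:],"%.4f"%e)
E
```

```text
[-6.7457 -0.     -2.3476] -0.3636363636363627 [ 0.5518  0.3558 -2.496 ] 0.0000
[-6.8504  0.     -1.7301] -0.36363636363636576 [ 0.5448  0.3623 -2.4839] 0.0000
[-6.6335 -0.     -2.0766] -0.3636363636363622 [ 0.538   0.3691 -2.4723] 0.0000
[-6.7897 -0.     -1.5011] -0.36363636363636737 [ 0.5325  0.3749 -2.4617] 0.0000
[-6.8951  0.     -0.9141] -0.36363636363636503 [ 0.5282  0.3796 -2.4524] 0.0000
[-6.949  -0.     -0.3202] -0.3636363636363598 [ 0.5253  0.3831 -2.4442] 0.0000
[-6.9508  0.      0.2761] -0.36363636363636687 [ 0.5238  0.3855 -2.4374] 0.0000
[-6.9008  0.      0.8704] -0.3636363636363612 [ 0.5236  0.3866 -2.4321] 0.0000
[-6.7991  0.      1.458 ] -0.36363636363636376 [ 0.525   0.3865 -2.4284] 0.0000
[-6.6465 -0.      2.0345] -0.36363636363636526 [ 0.5279  0.3852 -2.4263] 0.0000
[-6.4444  0.      2.5955] -0.3636363636363636 [ 0.5324  0.3826 -2.4261] 0.0000
```

Call:
move_arm(commands=[[[-0.0067,0,-0.0023,0,-0.36,0,1],[-0.0069,0,-0.0017,0,-0.36,0,1],[-0.0066,0,-0.0021,0,-0.36,0,1],[-0.0068,0,-0.0015,0,-0.36,0,1],[0,0,0,0,0,0,1]]])

```text
clock: 10.42
tcp_pos: [0.5452, -0.1917, 0.1199]
tcp_rot: [0.228, 0.072, 0.971, -0.018]
force: [9.0, 3.1, -15.0]
gripper_width: 0.0172
gripper_force: 50.8
```

```bash
python3 f.py
```

```text
sta u v h [-10.1958   0.4411  67.0181] F(uvh) [ -0.21     4.4467 -17.2391] t 10.425 w 0.017178524687330658 50.81784108071588
grip uvh [-9.0181  0.449  85.9816] angle -5.987514508241439 r 86.4532314477236 pullF -17.12311651339571 tangF -2.00710084973512
```

Call:
move_arm(commands=[[[-0.0069,0,-0.0009,0,-0.36,0,1],[-0.0069,0,-0.0003,0,-0.36,0,1],[-0.007,0,0.0003,0,-0.36,0,1],[-0.0069,0,0.0009,0,-0.36,0,1],[-0.0068,0,0.0015,0,-0.36,0,1],[-0.0066,0,0.002,0,-0.36,0,1],[-0.0064,0,0.0026,0,-0.36,0,1],[0,0,0,0,0,0,1]]])

```text
clock: 11.42
tcp_pos: [0.5908, -0.1994, 0.1371]
tcp_rot: [0.25, 0.072, 0.965, -0.02]
force: [2.6, 5.3, -7.3]
gripper_width: 0.0172
gripper_force: 48.9
```

```bash
python3 f.py; python3 - <<'E'
from st import *
from station import vision
f=vision.grab_frame("top")["pixels"][:,:,::-1]; g=vision.grab_frame("scene")["pixels"][:,:,::-1]
r=lambda a:cv2.resize(a,(400,300),interpolation=cv2.INTER_CUBIC)
cv2.imwrite("pics/s4.png",np.hstack([r(f[125:215,265:385]),r(g[155:305,270:470])]))
E
```

```text
sta u v h [38.433  -0.3213 58.7154] F(uvh) [-2.1071  5.6577 -7.2125] t 11.425 w 0.017150753194823773 48.913405342027545
grip uvh [38.7348 -0.2861 77.7129] angle 26.493268523612496 r 86.83138971491772 pullF -7.395006425192904 tangF 1.3316331471017215
```

View pics/s4.png

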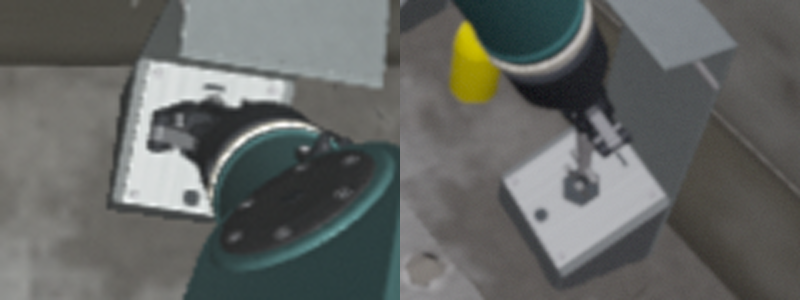

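Call:
move_arm(commands=[[[0.0018,0,0.004,0,0,0,1],[0.0018,0,0.004,0,0,0,1],[0.0018,0,0.004,0,0,0,1],[0,0,0,0,0,0,1],[0,0,0,0,0,0,0],[0,0,0,0,0,0,0],[0,0,0,0,0,0,0],[0,0,0,0,0,0,0]]])

```text
clock: 12.52
tcp_pos: [0.5914, -0.2004, 0.124]
tcp_rot: [0.25, 0.073, 0.965, -0.02]
force: [0.7, 0.1, 0.3]
gripper_width: 0.0424
gripper_force: 0.0
```

```bash
python3 f.py
```

```text
sta u v h [32.4768 -1.2426 47.0275] F(uvh) [ 0.7129  0.2196 -0.0511] t 12.525 w 0.04244339745579825 0.0
grip uvh [32.7768 -1.181  66.025 ] angle 26.401196515175037 r 73.7131405630768 pullF 0.2712195297564438 tangF 0.661226764613093
```

Released; retreat along the fingers and look.

Call:
move_arm(commands=[[[0,0,-0.02,0,0,0,0],[0,0,-0.025,0,0,0,0],[0,0,-0.025,0,0,0,0],[0.01,0,-0.025,0,0,0,0],[0.025,0,-0.015,0,0,0,0],[0.04,0,0,0,0,0,0],[0.03,0,0,0,0,0,0],[0,0,0,0,0,0,0]]])

```text
clock: 13.52
tcp_pos: [0.4453, -0.1768, 0.1675]
tcp_rot: [0.249, 0.074, 0.966, -0.019]
force: [-0.1, -0.6, 0.3]
gripper_width: 0.0427
gripper_force: 0.0
```

```bash
python3 f.py; python3 - <<'E'
from st import *
from station import vision
f=vision.grab_frame("top")["pixels"][:,:,::-1]; g=vision.grab_frame("scene")["pixels"][:,:,::-1]
r=lambda a:cv2.resize(a,(400,300),interpolation=cv2.INTER_CUBIC)
cv2.imwrite("pics/s5.png",np.vstack([np.hstack([r(f[125:200,275:375]),r(g[190:295,300:440])]),np.hstack([r(f[100:250,140:340]),r(g[85:235,205:405])])]))
E
```

```text
sta u v h [-73.9183   0.2992 158.7554] F(uvh) [ 0.1052 -0.5903  0.2862] t 13.525 w 0.042686491871064554 0.0
grip uvh [-73.5476   0.3253 177.7517] angle -22.478093657231927 r 192.36663512527716 pullF 0.2242259362691706 tangF 0.20663447983057365
```

View pics/s5.png

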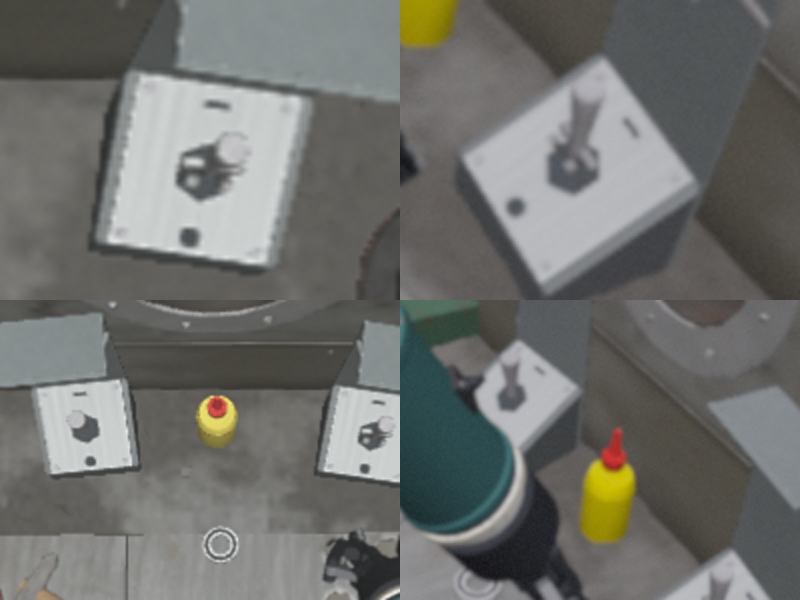

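```bash
python3 - <<'E'
from h import *
from station import order
T=Cam(np.load("top0.npz"));S=Cam(np.load("scene0.npz"))
p=tri(T,[(332.6,161.6)],S,[(365.2,222)])[0]; print(p)
if p[2]<.161: print(order.hand_in())
E
```

```text
[ 0.5803 -0.1967  0.1455  1.682 ]
the job is handed in; nothing more can be done
None
```

The job is handed in at about 13.5 s of the 45 s: the isolator went on first, then the starter was pulled to its stop and swung over. In the last pictures both bats lean up the slope, the starter's bat is back home, and the bottle and bearing stand where they were. The judge's result was not shown. Early in the run joint 5 read 0.196 rad, just under its 0.2 rad limit, for a moment; no fault was raised.

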